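Tap the turned toy to the middle of the scale pan and weigh it

ROBOT

A 7-joint arm with a two-finger parallel gripper is mounted at the origin on the work surface. World frame = base frame: x ahead of the robot, y to its left, z up, the work surface at z = 0. Lengths are in m, angles in rad, forces in N, time in s.
With the tool pointing down it reaches from about 0.4 to 0.9 m from the base axis. Payload 5.6 kg.
Tool frame: the origin (TCP) lies on the centre line of the jaws, within the pads' length; the fingertips stand 14 mm ahead of it and the grasp point (between the pads) lies 5 mm behind it; z points along the fingers, y is the direction in which the jaws open and shut (so a half turn about z gives the same grasp; the last joint's range is limited). The gripper opens to 92 mm and grips with 3 to 60 N. Pads are 20 mm wide; open, the fingers measure 128 mm over their backs; the gripper's body (75 mm by 189 mm) begins 69 mm behind the grasp point.
Start: joints at [-1.347, 0.468, -0.012, 1.603, 0.006, 1.071, -0.056], TCP at [0.171, 0.627, 0.229] pointing down, gripper open.
Joint ranges: [-2.53, 2.53], [-0.31, 2.02], [-1.57, 1.55], [0.28, 2.44], [-1.29, 4.43], [0.15, 1.84], [-2.92, 2.92]. Speed limits (rad/s): [2.57, 2.57, 3.14, 3.14, 3.14, 3.14, 3.14].

INTERFACE

Orientations are given as a rotation vector (axis times angle).
In Python, from rig import robot, optics gives the robot as it stands.
- The arm moves only by the shell command python3 -m crank 'ROWS'. ROWS is JSON, a list of rows, each an object with "fingers": the finger opening in m, from 0 to 0.0919; "dp": the shift along the tool's x, y, z in m, a list of three; "spin": the turn about the tool's z in degrees. In form: [{"fingers": fingers, "dp": [tx, ty, tz], "spin": spin}, ...]. A call has 1 to 12 rows; each row is the pose to reach, as a shift and turn from the pose measured when the call began, along the tool's axes at that moment; what a row does not reach only later rows make up. A row lasts 1/12 s, in which the tool goes at most 41.7 mm and 7.16 degrees, less where a joint would pass 70% of its speed; a pose out of reach is approached as far as the arm can. A call with a gripper value outside its range is refused whole. The fingers move at their own pace and stop on an object; the grip force is fixed at half the most. Time passes only in rows, so rows that repeat a pose let the fingers close. It gives the time, the measured TCP pose, the force and the opening at its end, in the units of the state.
- robot.get_state(): the state, without advancing time (a new reading comes with each control period).
- optics.camera(name): name is "scene" or "top"; returns a dict with "image" (480x640x3 uint8, red, green, blue), "z_map" (480x640 float32, m along the optical axis (not along the pixel's ray), 0 where there is no reading), "intrinsics" (3x3 intrinsics, pixels), "T" (4x4, takes a point from camera to world coordinates). Camera axes: x right, y down, z forward; pixel columns grow to the right and rows downward; lengths in m; the calibration is good to about 2 mm. A picture is of the moment at which its call begins.
- robot.close_job(): hands the job in, once; it reports no verdict.
The state is a dict: "time_s": time; "joint_positions": joint angles; "qd": joint speeds; "joint_efforts": joint torques, N m; "eef_pos": TCP position; "ee_rot": TCP orientation; "wrist_force": force on the tool from outside, world axes, zero at the start; "moment": the same for the moment, N m; "width": opening from 0.0 (shut) to 1.0 (fully open).
Only numpy, scipy, OpenCV 4.12 (cv2) and the standard library are available. Lean on these libraries where they do the work, as an engineer would, in place of code of your own. Each camera call takes 0.05 s, during which the arm holds its last target. There are 200 camera calls.

TASK

A wobbly turned wooden toy stands off to one side of the bench scale's small round pan. Tap or push it gently with the fingertips, low on its foot, until the foot stands wholly inside the engraved ring in the middle of the pan, without tipping it over, taking it between the fingers, lifting it or knocking it off; leave it standing there untouched for a moment, then press the scale's round key fully down to take the weight and let it go. Leave everything else where it stands.

Things in the scene. Friction and masses are not known exactly. Their poses are not given: they have to be found in the camera images.
- toy: the toy on the pan, to centre: turned wooden toy like a chess pawn, 72 mm tall; foot rim 44 mm diameter from 5 to 11 mm above the underside, flat sole 30 mm, waist 16 mm at 32 mm height, head 38 mm at 53 mm height. Origin: centre of the underside, z up. About 60 g. Pushed at the foot rim it slides under about half a newton; pushed at the head it topples. Touch it with less than 5 N.
- pan: the scale's round steel weighing pan, fixed, 120 mm diameter, 6 mm thick, its top 64 mm above the table and 30 mm above the scale housing. An engraved dark ring on it, 60 mm inner diameter, marks the middle (flat, not felt). Origin: centre of the pan's top face; z up, its yaw means nothing.
- scale: the grey bench scale's low housing, fixed, 240 mm (x) by 170 mm (y), top face 34 mm above the table. Origin: centre of its underside, on the table. Its x axis points from the key panel (front, towards the robot) to the pan; the pan's centre is 40 mm along +x, the key 85 mm along -x and 50 mm along -y.
- weigh_key_top (a point): centre of the top of the scale's only round key, a 24 mm diameter white push button on the front panel, pressed straight down.
- weigh_key (a joint): travel of that key in m: 0 released, 0.006 fully down; a spring needing about 4 N for full travel brings it back.
- spare_a: bystander standing on the table beside the scale, same shape as the one on the pan: turned wooden toy like a chess pawn, 72 mm tall; foot rim 44 mm diameter from 5 to 11 mm above the underside, flat sole 30 mm, waist 16 mm at 32 mm height, head 38 mm at 53 mm height. Origin: centre of the underside, z up.
- spare_b: bystander: another such toy standing on the table beside the scale, same shape and size. Origin: centre of the underside.
- weight: bystander: small brass check weight, 22 mm diameter, 24 mm tall, standing on the scale's front panel beside the key. Origin: centre of the underside.
- stick_a: bystander: round wooden chew stick lying on the table beside the scale, 28 mm thick, 158 mm long along its x. Origin: underside, at mid-length.
- stick_b: bystander: round wooden chew stick lying on the table beside the scale, 32 mm thick, 152 mm long along its x. Origin: underside, at mid-length.
- tape: bystander: roll of packing tape lying flat on the table, 90 mm outer diameter, 40 mm tall. Origin: centre of the underside.
There are look-alikes about, which are no part of the job. What is shaped like the toy but blue or grey is not meant.

How it is judged:
On the way, in this order (a step that is already met when the one before it is completed fails the run):
1. the toy stands at rest, untouched, with its foot inside the ring (horizontal distance between toy and pan below 0.008 m and angle between toy's own z axis and vertical below 0.06 rad and z of toy in the frame of pan between -0.004 and 0.004 m and linear speed of toy below 0.01 m/s and contact force between the fingers and toy below 0.05 N), for 0.3 s.
2. the key is pressed down (value of joint weigh_key above 0.0045 m), for 0.05 s.
3. the key is released (value of joint weigh_key below 0.001 m), for 0.1 s.
At the end, for the whole second after the job is handed in: the toy stands upright and at rest on the pan, its centre within 8 mm of the pan's centre (foot wholly inside the ring); the key has been pressed (4.5 of 6 mm or more) after that and has come back up; no bystander is more than 30 mm from its start (horizontal distance between toy and pan below 0.008 m and angle between toy's own z axis and vertical below 0.06 rad and z of toy in the frame of pan between -0.004 and 0.004 m and linear speed of toy below 0.01 m/s and value of joint weigh_key below 0.001 m and not (distance of spare_a from where it was at the start of the episode above 0.03 m) and not (distance of spare_b from where it was at the start of the episode above 0.03 m) and not (distance of weight from where it was at the start of the episode above 0.03 m) and not (distance of stick_a from where it was at the start of the episode above 0.03 m) and not (distance of stick_b from where it was at the start of the episode above 0.03 m) and not (distance of tape from where it was at the start of the episode above 0.03 m)); the robot touches nothing.
It fails at once if the toy is tipped over (more than 0.4 rad) (angle between toy's own z axis and vertical above 0.4 rad).
It fails at once if the toy leaves the pan: lifted more than 12 mm, or fallen off (z of toy in the frame of pan above 0.012 m or z of toy in the frame of pan below -0.01 m).
It fails at once if the toy is taken between the fingers (grasp point within 16 mm of its axis, below the top of its head), or hit or squeezed with more than 5 N (contact force between the fingers and toy above 5 N or (horizontal distance between the grasp point and toy below 0.016 m and z of the grasp point in the frame of pan below 0.07 m)).
It fails at once if the key is pressed while the toy is not in the ring (value of joint weigh_key above 0.0045 m and not (horizontal distance between toy and pan below 0.008 m)).
It fails at once if a bystander is moved more than 30 mm (distance of any of spare_a, spare_b, weight, stick_a, stick_b, tape from where it was at the start of the episode above 0.03 m).
It also fails if it takes over 43 s, if anything falls off the work surface, if the arm or the gripper's body presses on something with over 40 N, if the wrist force passes 120 N, or if a joint passes its speed limit or range.

## Working session

There is one attempt and no reset: what is moved stays moved. The work goes in short steps, Python scripts to look and compute and a shell command to move; the robot and the scene stay as the last step left them, time stands still between calls to the robot, and variables do not carry over. Pictures are saved under pics/ and viewed, about 8 in all and at most 12, crops included, and the job is handed in when it is done.

```bash
mkdir -p pics; ls
python3 - <<'E'
from rig import robot, optics
import cv2,numpy as np
s=robot.get_state(); print({k:np.round(v,3).tolist() for k,v in s.items()})
for n in("top","scene"):
    c=optics.camera(n); cv2.imwrite(f"pics/{n}0.png",c["image"][:,:,::-1]); np.savez(f"{n}0.npz",**c)
    print(n,np.round(c["T"],3).tolist(),c["intrinsics"].tolist())
E
```

```text
pics
{'time_s': 0.0, 'joint_positions': [-1.347, 0.468, -0.012, 1.604, 0.006, 1.071, -0.056], 'qd': [0.001, 0.001, -0.001, 0.001, -0.001, -0.001, -0.0], 'joint_efforts': [0.001, -52.057, -0.012, -24.376, -0.057, 0.017, 0.0], 'eef_pos': [0.171, 0.626, 0.228], 'ee_rot': [-0.418, -3.114, 0.003], 'wrist_force': [0.478, 0.035, -0.893], 'moment': [0.026, -0.053, 0.022], 'width': 1.0}
top [[-0.025, -0.983, 0.182, 0.397], [-1.0, 0.026, 0.004, 0.063], [-0.009, -0.182, -0.983, 1.195], [0.0, 0.0, 0.0, 1.0]] [[600.0549145131062, 0.0, 325.40900628025213], [0.0, 600.0549145131062, 253.60776884375304], [0.0, 0.0, 1.0]]
scene [[-0.792, 0.374, -0.482, 1.06], [0.61, 0.511, -0.606, 0.606], [0.02, -0.774, -0.633, 0.659], [0.0, 0.0, 0.0, 1.0]] [[534.8626968268001, 0.0, 316.8890115487886], [0.0, 534.8626968268001, 247.93388648572721], [0.0, 0.0, 1.0]]
```

View pics/top0.png

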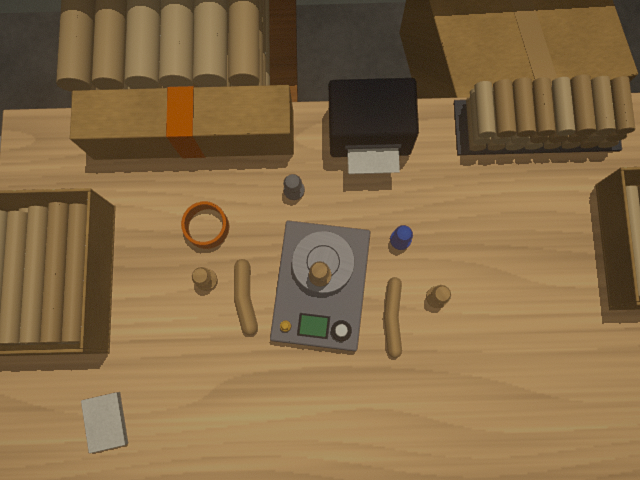

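View pics/scene0.png

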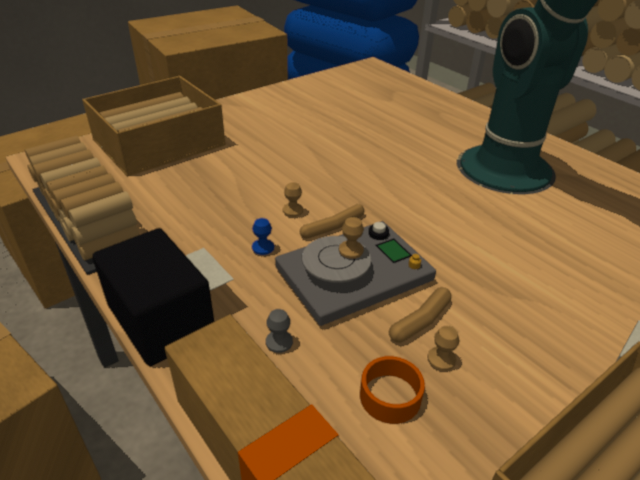

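The top view shows the toy on the pan, towards the robot, at about (319,270). The ring is at (323,262), the key at (341,330) and the brass weight at (285,326). I'll measure next.

```bash
cat > h.py <<'E'
import numpy as np,cv2
from scipy.optimize import least_squares
from rig import robot, optics
def cloud(c):
    z=c["z_map"];K=c["intrinsics"];v,u=np.indices(z.shape)
    P=np.stack([(u-K[0,2])/K[0,0]*z,(v-K[1,2])/K[1,1]*z,z],-1)@c["T"][:3,:3].T+c["T"][:3,3]
    P[z==0]=np.nan; return P
def circ(p):
    f=lambda q:np.hypot(p[:,0]-q[0],p[:,1]-q[1])-q[2]
    r=least_squares(f,[*p.mean(0)[:2],.03],loss="soft_l1",f_scale=.001);return np.round(r.x,4),round(r.cost,6)
def sphere(p,R=.019):   # head as sphere of known radius
    f=lambda q:np.linalg.norm(p-q[:3],axis=1)-R
    m=p.mean(0);r=least_squares(f,[m[0],m[1],m[2]-.01],loss="soft_l1",f_scale=.001);return np.round(r.x,4)
def near(P,x,y,r,z0,z1):
    m=(np.hypot(P[...,0]-x,P[...,1]-y)<r)&(P[...,2]>z0)&(P[...,2]<z1);return P[m]
E
python3 - <<'E'
from h import *
for n in("top","scene"):
    c=dict(np.load(n+"0.npz"));P=cloud(c)
    if n=="top": print("pan px",P[240,300],"toy",P[272,319],"key",P[330,341],"wt",P[326,285],"house",P[340,300]); x0,y0=P[262,323,:2]
    p=near(P,x0,y0,.085,.058,.07); print(n,"pan z",np.median(p[:,2]),len(p))
    # boundary of pan: convex hull
    h=cv2.convexHull(p[:,:2].astype(np.float32))[:,0]; print("pan hull circ",circ(h), cv2.minEnclosingCircle(p[:,:2].astype(np.float32)))
    t=near(P,x0,y0,.08,.102,.15);print("toy head",sphere(t),t[:,2].max(),len(t))
    t=near(P,x0,y0,.08,.0675,.08);print("foot pts",t.mean(0),len(t),circ(t))
    kx,ky=np.nan,np.nan
    k=near(P,x0-.125,y0-.05,.04,.037,.06);print("key pts",k.mean(0),k[:,2].max(),len(k))
    m=near(P,x0-.04,y0,.16,.030,.037);print("housing",np.median(m[:,2]),cv2.minAreaRect(m[:,:2].astype(np.float32)))
E
```

```text
pan px [0.64050985 0.11755063 0.0358137 ] toy [0.56057283 0.07999767 0.1339052 ] key [0.46080628 0.04232676 0.05783015] wt [0.47106704 0.14777056 0.05668062] house [0.44516006 0.12109538 0.03254653]
top pan z 0.06384874122595596 2550
pan hull circ (array([0.5923, 0.0734, 0.0596]), np.float64(2e-06)) ((0.5924455523490906, 0.07305562496185303), 0.06026928126811981)
toy head [0.5656 0.0798 0.1162] 0.13843752974070456 325
foot pts [0.57511255 0.07654437 0.07204115] 224 (array([0.5892, 0.0772, 0.0401]), np.float64(0.001468))
key pts [0.46110544 0.04099896 0.04806518] 0.059645804457779006 372
housing 0.03360441847660256 ((0.5526553988456726, 0.07849930226802826), (0.3046829402446747, 0.23994161188602448), 81.63162994384766)
scene pan z 0.06370004848857824 2151
pan hull circ (array([0.5944, 0.0732, 0.0598]), np.float64(8e-06)) ((0.5954035520553589, 0.0729699581861496), 0.062185656279325485)
toy head [0.566  0.0782 0.1161] 0.13623170468486168 395
foot pts [0.57429106 0.08731161 0.07573426] 230 (array([0.5673, 0.0794, 0.0189]), np.float64(0.000334))
key pts [0.46861087 0.04580331 0.04745468] 0.057715113248116956 278
housing 0.03358882949822162 ((0.5541440844535828, 0.08117891848087311), (0.29869499802589417, 0.24167047441005707), 82.35148620605469)
```

```bash
python3 -m crank '[{"fingers":0,"dp":[-0.24,-0.21,0],"spin":0},{"fingers":0,"dp":[-0.24,-0.21,0],"spin":0},{"fingers":0,"dp":[-0.24,-0.21,0],"spin":0},{"fingers":0,"dp":[-0.24,-0.21,0],"spin":0},{"fingers":0,"dp":[-0.24,-0.21,0],"spin":0},{"fingers":0,"dp":[-0.24,-0.21,0],"spin":0},{"fingers":0,"dp":[-0.46,-0.41,0],"spin":0},{"fingers":0,"dp":[-0.46,-0.41,0],"spin":0},{"fingers":0,"dp":[-0.46,-0.41,0],"spin":0},{"fingers":0,"dp":[-0.46,-0.41,0],"spin":0},{"fingers":0,"dp":[-0.46,-0.41,0],"spin":0},{"fingers":0,"dp":[-0.46,-0.41,0],"spin":0}]'
cat >> h.py <<'E'
from scipy.spatial.transform import Rotation as Ro
def rel(*tgt):
    s=robot.get_state();R=Ro.from_rotvec(s["ee_rot"]).as_matrix()
    print("t",s["time_s"],"tcp",np.round(s["eef_pos"],4),"x",np.round(R[:,0],3),"y",np.round(R[:,1],3),"z",np.round(R[:,2],3),"F",np.round(s["wrist_force"],2),"w",s["width"])
    for t in tgt: print(t,"-> dp",np.round(R.T@(np.array(t)-s["eef_pos"]),4))
E
python3 -c "
from h import *
rel((.523,.089,.229),(.523,.089,.082))"
```

```text
time_s: 1.1
eef_pos: [0.4446, 0.2059, 0.2284]
ee_rot: [-0.418, -3.114, 0.002]
wrist_force: [0.0, 0.3, 0.4]
width: 0.152
t 1.1 tcp [0.4446 0.2059 0.2284] x [-0.965  0.264 -0.   ] y [ 0.264  0.965 -0.001] z [-0.    -0.001 -1.   ] F [0.01 0.33 0.41] w 0.15182055564991243
(0.523, 0.089, 0.229) -> dp [-0.1065 -0.0921 -0.0005]
(0.523, 0.089, 0.082) -> dp [-0.1065 -0.0919  0.1465]
```

```bash
python3 -m crank '[{"fingers":0,"dp":[-0.1065,-0.092,0],"spin":-2.8},{"fingers":0,"dp":[-0.1065,-0.092,0],"spin":-2.8},{"fingers":0,"dp":[-0.1065,-0.092,0],"spin":-2.8},{"fingers":0,"dp":[-0.1065,-0.092,0],"spin":-2.8},{"fingers":0,"dp":[-0.1065,-0.092,0.03],"spin":-2.8},{"fingers":0,"dp":[-0.1065,-0.092,0.06],"spin":-2.8},{"fingers":0,"dp":[-0.1065,-0.092,0.09],"spin":-2.8},{"fingers":0,"dp":[-0.1065,-0.092,0.115],"spin":-2.8},{"fingers":0,"dp":[-0.1065,-0.092,0.115],"spin":-2.8},{"fingers":0,"dp":[-0.1065,-0.092,0.115],"spin":-2.8}]'
python3 - <<'E'
from h import *
rel((.523,.089,.082))
c=optics.camera("scene");P=cloud(c)
print("toy head",sphere(near(P,.566,.079,.022,.102,.15)))
im=c["image"][150:350,230:480,::-1]; cv2.imwrite("pics/s1.png",cv2.resize(im,None,fx=3,fy=3,interpolation=2))
E
```

```text
time_s: 1.93
eef_pos: [0.5221, 0.0886, 0.1126]
ee_rot: [-0.341, -3.12, 0.005]
wrist_force: [0.7, 0.8, 0.7]
width: 0.007
t 1.9333 tcp [0.5221 0.0886 0.1126] x [-0.976  0.216  0.003] y [ 0.216  0.976 -0.003] z [-0.003 -0.003 -1.   ] F [0.73 0.8  0.65] w 0.0067690728385483
(0.523, 0.089, 0.082) -> dp [-0.0009  0.0007  0.0306]
toy head [0.5662 0.078  0.116 ]
```

View pics/s1.png

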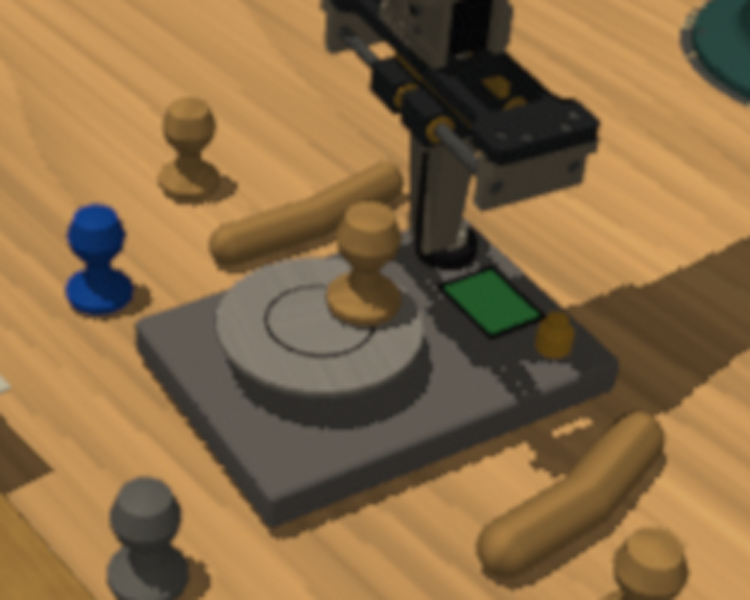

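The closed fingers stand behind the toy (toy at 365,260 in the crop, fingertips at 440,250) with clear room to descend.

```bash
python3 -m crank '[{"fingers":0,"dp":[0,0,0.015],"spin":0},{"fingers":0,"dp":[0,0,0.03],"spin":0},{"fingers":0,"dp":[0,0,0.031],"spin":0},{"fingers":0,"dp":[-0.003,0,0.031],"spin":0},{"fingers":0,"dp":[-0.006,0,0.031],"spin":0},{"fingers":0,"dp":[-0.008,0,0.031],"spin":0},{"fingers":0,"dp":[-0.008,0,0.031],"spin":0}]'
python3 - <<'E'
from h import *
rel((.5925-.032*.976,.0733+.032*.216,.082))
for n in("scene","top"):
    c=optics.camera(n);P=cloud(c)
    p=near(P,.566,.078,.026,.102,.125 if n=="top" else .14);print(n,"toy head",sphere(p),len(p))
    f=near(P,.53,.087,.03,.075,.1);print("finger pts",len(f), f[:,0].max() if len(f) else 0, ((f-[.566,.078,0])@[.976,-.216,0]).max() if len(f) else 0)
E
```

```text
time_s: 2.57
eef_pos: [0.5326, 0.0871, 0.0843]
ee_rot: [0.342, 3.121, -0.001]
wrist_force: [0.1, -0.2, -0.7]
width: 0.003
t 2.5667 tcp [0.5326 0.0871 0.0843] x [-0.976  0.217 -0.002] y [ 0.217  0.976 -0.001] z [ 0.002 -0.001 -1.   ] F [ 0.1  -0.19 -0.66] w 0.0033856625626743925
(0.561268, 0.080212, 0.082) -> dp [-0.0295 -0.0005  0.0023]
scene toy head [0.5641 0.079  0.1167] 513
finger pts 207 0.5588443603815315 -0.008782363209687076h.py:13: RuntimeWarning: Mean of empty slice.
  m=p.mean(0);r=least_squares(f,[m[0],m[1],m[2]-.01],loss="soft_l1",f_scale=.001);return np.round(r.x,4)
  ret = um.true_divide(
Traceback (most recent call last):
  File "h.py", line 13, in sphere
    m=p.mean(0);r=least_squares(f,[m[0],m[1],m[2]-.01],loss="soft_l1",f_scale=.001);return np.round(r.x,4)
                  ~~~~~~~~~~~~~^^^^^^^^^^^^^^^^^^^^^^^^^^^^^^^^^^^^^^^^^^^^^^^^^^^^
ValueError: Initial guess is outside of provided bounds
```

```bash
python3 -m crank '[{"fingers":0,"dp":[-0.002,0,0.002],"spin":0},{"fingers":0,"dp":[-0.004,0,0.002],"spin":0},{"fingers":0,"dp":[-0.006,0,0.002],"spin":0},{"fingers":0,"dp":[-0.008,0,0.002],"spin":0},{"fingers":0,"dp":[-0.01,0,0.002],"spin":0},{"fingers":0,"dp":[-0.012,0,0.002],"spin":0},{"fingers":0,"dp":[-0.014,0,0.002],"spin":0},{"fingers":0,"dp":[-0.016,0,0.002],"spin":0},{"fingers":0,"dp":[-0.016,0,0.002],"spin":0}]'
cat > look.py <<'E'
from h import *
import sys
x,y=float(sys.argv[1]),float(sys.argv[2])
rel((.5925-.032*.976,.0733+.032*.216,.082))
c=optics.camera("scene");P=cloud(c)
hsv=cv2.cvtColor(c["image"],cv2.COLOR_RGB2HSV)
m=(np.hypot(P[...,0]-x,P[...,1]-y)<.025)&(P[...,2]>.104)&(P[...,2]<.14)&(hsv[...,1]>70)
print("head",sphere(P[m]),m.sum())
cv2.imwrite(f"pics/{sys.argv[3]}.png",cv2.resize(c["image"][150:350,230:480,::-1],None,fx=3,fy=3,interpolation=2))
E
python3 look.py .575 .077 s2
```

```text
time_s: 3.42
eef_pos: [0.5478, 0.0835, 0.0817]
ee_rot: [0.342, 3.122, -0.002]
wrist_force: [-0.4, 0.3, -0.2]
width: 0.003
t 3.4167 tcp [0.5478 0.0835 0.0817] x [-0.976  0.217 -0.001] y [ 0.217  0.976 -0.001] z [ 0.001 -0.001 -1.   ] F [-0.38  0.27 -0.15] w 0.0029754447059728143
(0.561268, 0.080212, 0.082) -> dp [-0.0139 -0.0003 -0.0003]
head [0.5791 0.0743 0.1164] 459
```

View pics/s2.png

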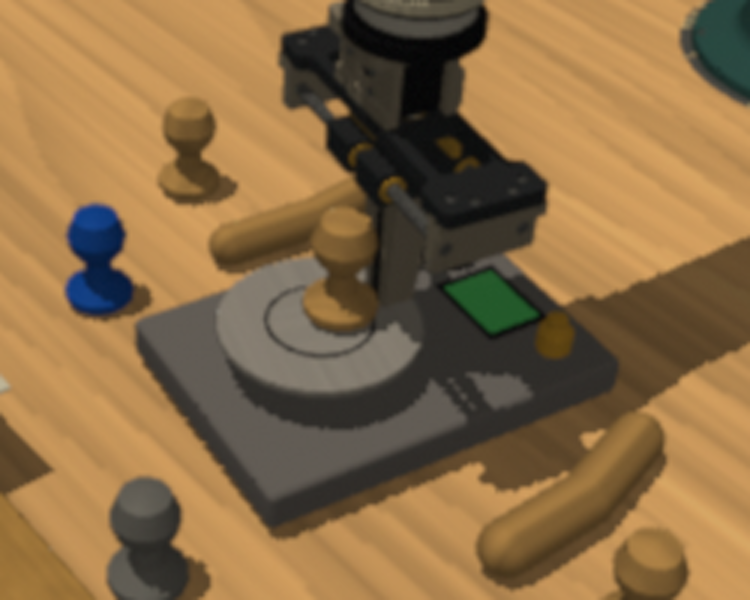

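The toy slid upright about 13 mm, and it's now at (340,265) in the crop. About 14 mm remain.

```bash
python3 -m crank '[{"fingers":0,"dp":[-0.002,0.0,0],"spin":0},{"fingers":0,"dp":[-0.004,0,0],"spin":0},{"fingers":0,"dp":[-0.006,0,0],"spin":0},{"fingers":0,"dp":[-0.008,0,0],"spin":0},{"fingers":0,"dp":[-0.01,0,0],"spin":0},{"fingers":0,"dp":[-0.012,0,0],"spin":0},{"fingers":0,"dp":[-0.0135,0,0],"spin":0},{"fingers":0,"dp":[-0.0145,0,0],"spin":0},{"fingers":0,"dp":[-0.0145,0,0],"spin":0}]'
python3 look.py .592 .073 s3
python3 -m crank '[{"fingers":0,"dp":[0.003,0,0],"spin":0},{"fingers":0,"dp":[0.015,0,0],"spin":0},{"fingers":0,"dp":[0.045,0,0],"spin":0},{"fingers":0,"dp":[0.05,0,-0.04],"spin":0},{"fingers":0,"dp":[0.09,0,-0.06],"spin":0},{"fingers":0,"dp":[0.12,0,-0.06],"spin":0},{"fingers":0,"dp":[0.12,0,-0.06],"spin":0},{"fingers":0,"dp":[0.12,0,-0.06],"spin":0}]'
python3 look.py .592 .073 s4
python3 - <<'E'
from h import *
c=optics.camera("top");P=cloud(c)
p=near(P,.5925,.073,.025,.104,.14);print("top head",sphere(p),len(p))
cv2.imwrite("pics/t4.png",cv2.resize(c["image"][200:360,250:400,::-1],None,fx=4,fy=3.75,interpolation=2))
rel((.461,.0415,.1),(.461,.0415,.072))
E
```

```text
time_s: 4.22
eef_pos: [0.5619, 0.0803, 0.0817]
ee_rot: [0.342, 3.122, -0.002]
wrist_force: [0.1, 1.1, -1.0]
width: 0.005
t 4.2167 tcp [0.5619 0.0803 0.0817] x [-0.976  0.217 -0.001] y [ 0.217  0.976 -0.001] z [ 0.001 -0.001 -1.   ] F [ 0.12  1.06 -0.95] w 0.004542900252680949
(0.561268, 0.080212, 0.082) -> dp [ 0.0006 -0.0002 -0.0003]
head [0.5936 0.0707 0.1162] 437
time_s: 4.93
eef_pos: [0.4434, 0.1071, 0.1421]
ee_rot: [0.339, 3.122, -0.0]
wrist_force: [-0.6, 0.2, 0.5]
width: 0.006
t 4.9333 tcp [0.4434 0.1071 0.1421] x [-0.977  0.215 -0.002] y [0.215 0.977 0.   ] z [ 0.002 -0.    -1.   ] F [-0.56  0.2   0.47] w 0.005744981143601517
(0.561268, 0.080212, 0.082) -> dp [-0.1208 -0.001   0.0603]
head [0.594  0.0706 0.1162] 393
top head [0.5938 0.072  0.1161] 322
t 5.0333 tcp [0.4454 0.1065 0.1418] x [-0.976  0.217 -0.003] y [ 0.217  0.976 -0.001] z [ 0.002 -0.001 -1.   ] F [0.48 0.36 0.87] w 0.003809031765391454
(0.461, 0.0415, 0.1) -> dp [-0.0292 -0.0601  0.0419]
(0.461, 0.0415, 0.072) -> dp [-0.0292 -0.0601  0.0699]
```

View pics/s4.png

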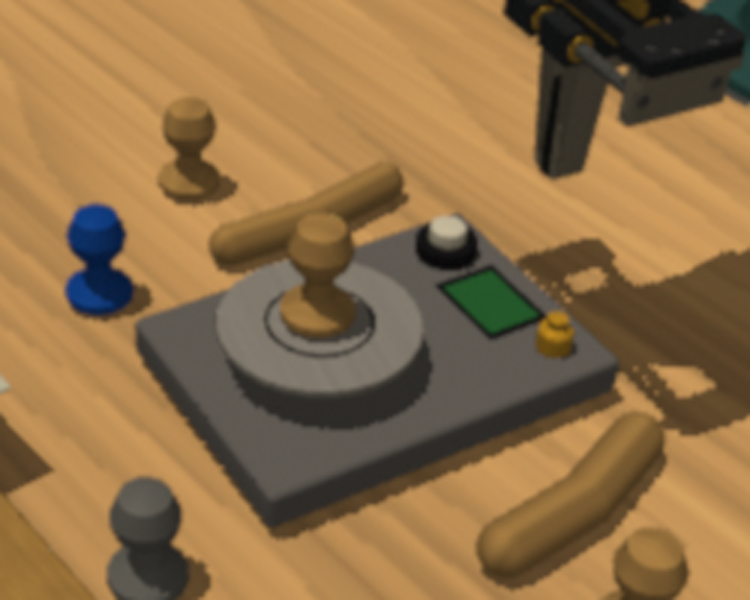

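View pics/t4.png

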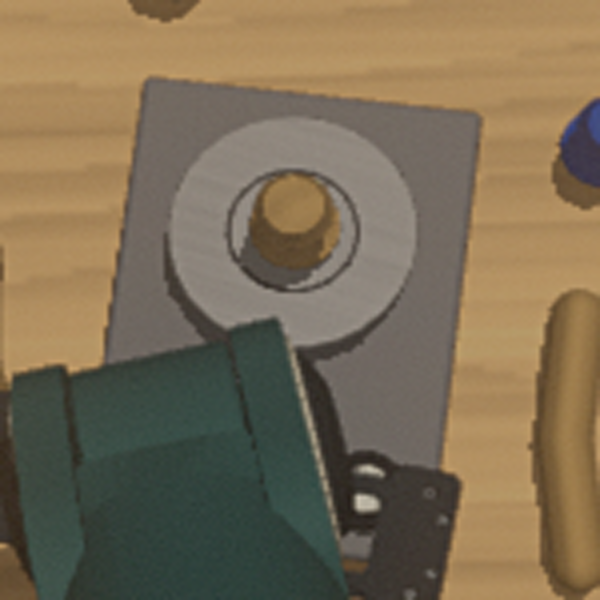

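The foot stands inside the ring in both views: offset about 2 mm from top and 2.6 mm from scene. Now I'll refine the key position.

Run:
```python
from h import *
c=optics.camera("scene")
for n,c in(("scene",c),("top",dict(np.load("top0.npz")))):
    P=cloud(c);S=cv2.cvtColor(c["image"],cv2.COLOR_RGB2HSV)
    d=(np.hypot(P[...,0]-.461,P[...,1]-.0415)<.03)&(P[...,2]>.03)&(P[...,2]<.075)
    w=d&(S[...,2]>130)&(S[...,1]<70); b=d&(S[...,2]<50)
    k=P[w];k=k[k[:,2]>.05]
    print(n,"white",len(k),np.round(k.mean(0),4),np.percentile(k[:,2],[10,50,90]).round(4),"circ",cv2.minEnclosingCircle(k[:,:2].astype(np.float32)),"dark z",np.percentile(P[b][:,2],[10,50,90,98]).round(4) if b.any() else 0)
rel((.461,.0415,.085),(.461,.0415,.072))
```

```text
scene white 70 [0.4651 0.044  0.0553] [0.0535 0.0554 0.0571] circ ((0.4640069007873535, 0.043116189539432526), 0.012587245553731918) dark z [0.0346 0.0423 0.046  0.0475]
top white 107 [0.4615 0.0424 0.0557] [0.0529 0.0558 0.0583] circ ((0.4612847566604614, 0.042258936911821365), 0.01124516874551773) dark z [0.0448 0.0455 0.0461 0.0463]
t 5.0833 tcp [0.4456 0.1063 0.1416] x [-0.976  0.217 -0.002] y [ 0.217  0.976 -0.001] z [ 0.002 -0.001 -1.   ] F [0.6  0.64 0.17] w 0.003866279493077561
(0.461, 0.0415, 0.085) -> dp [-0.029  -0.0598  0.0567]
(0.461, 0.0415, 0.072) -> dp [-0.029  -0.0598  0.0697]
```

```bash
python3 -m crank '[{"fingers":0,"dp":[-0.015,-0.03,0.01],"spin":0},{"fingers":0,"dp":[-0.03,-0.0585,0.03],"spin":0},{"fingers":0,"dp":[-0.03,-0.0585,0.05],"spin":0},{"fingers":0,"dp":[-0.03,-0.0585,0.06],"spin":0},{"fingers":0,"dp":[-0.03,-0.0585,0.066],"spin":0},{"fingers":0,"dp":[-0.03,-0.0585,0.07],"spin":0},{"fingers":0,"dp":[-0.03,-0.0585,0.072],"spin":0},{"fingers":0,"dp":[-0.03,-0.0585,0.074],"spin":0},{"fingers":0,"dp":[-0.03,-0.0585,0.0755],"spin":0},{"fingers":0,"dp":[-0.03,-0.0585,0.0755],"spin":0},{"fingers":0,"dp":[-0.03,-0.0585,0.0755],"spin":0}]'
python3 -c "
from h import *
rel((.462,.0425,.064))"
```

```text
time_s: 6.0
eef_pos: [0.4624, 0.0432, 0.0666]
ee_rot: [0.342, 3.12, -0.001]
wrist_force: [-1.4, 2.2, 3.1]
width: 0.003
t 6.0 tcp [0.4624 0.0432 0.0666] x [-0.976  0.216 -0.003] y [ 0.216  0.976 -0.   ] z [ 0.002 -0.001 -1.   ] F [-1.36  2.18  3.08] w 0.002752590768988475
(0.462, 0.0425, 0.064) -> dp [ 0.0002 -0.0008  0.0026]
```

```bash
python3 -m crank '[{"fingers":0,"dp":[0,0,0.001],"spin":0},{"fingers":0,"dp":[0,0,0.002],"spin":0},{"fingers":0,"dp":[0,0,0.003],"spin":0},{"fingers":0,"dp":[0,0,0.003],"spin":0},{"fingers":0,"dp":[0,0,0.003],"spin":0}]'
```

```text
time_s: 6.42
eef_pos: [0.4626, 0.0433, 0.0643]
ee_rot: [0.342, 3.12, -0.0]
wrist_force: [-3.3, 0.1, 10.7]
width: 0.004
```

The force jumped to 10.7 N, above the roughly 4 N spring, so the key looks bottomed. One more small step will confirm it, then I'll release.

```bash
python3 -m crank '[{"fingers":0,"dp":[0,0,0.001],"spin":0},{"fingers":0,"dp":[0,0,0.0015],"spin":0},{"fingers":0,"dp":[0,0,0.0015],"spin":0}]'
python3 -m crank '[{"fingers":0,"dp":[0,0,-0.005],"spin":0},{"fingers":0,"dp":[0,0,-0.015],"spin":0},{"fingers":0,"dp":[0,0,-0.04],"spin":0},{"fingers":0,"dp":[0.03,0,-0.08],"spin":0},{"fingers":0,"dp":[0.06,0,-0.1],"spin":0},{"fingers":0,"dp":[0.06,0,-0.1],"spin":0},{"fingers":0,"dp":[0.06,0,-0.1],"spin":0},{"fingers":0,"dp":[0.06,0,-0.1],"spin":0}]'
python3 look.py .594 .071 s5
python3 - <<'E'
from h import *
c=optics.camera("scene");P=cloud(c);S=cv2.cvtColor(c["image"],cv2.COLOR_RGB2HSV)
k=P[(np.hypot(P[...,0]-.461,P[...,1]-.0415)<.03)&(P[...,2]>.045)&(P[...,2]<.075)&(S[...,2]>130)&(S[...,1]<70)];k=k[k[:,2]>.05]
print("key",len(k),np.percentile(k[:,2],[10,50,90]).round(4))
E
```

```text
time_s: 6.67
eef_pos: [0.4626, 0.0433, 0.0641]
ee_rot: [0.342, 3.121, 0.001]
wrist_force: [-6.0, -0.5, 19.3]
width: 0.006
time_s: 7.33
eef_pos: [0.4046, 0.0565, 0.1643]
ee_rot: [0.341, 3.119, 0.003]
wrist_force: [-0.2, -0.7, -1.0]
width: 0.007
t 7.3333 tcp [0.4046 0.0565 0.1643] x [-0.976  0.216 -0.004] y [0.216 0.976 0.002] z [ 0.004  0.001 -1.   ] F [-0.16 -0.68 -1.04] w 0.006567008184526671
(0.561268, 0.080212, 0.082) -> dp [-0.1475  0.0569  0.083 ]
head [0.594  0.0706 0.1161] 389
key 69 [0.0535 0.0552 0.057 ]
```

View pics/s5.png

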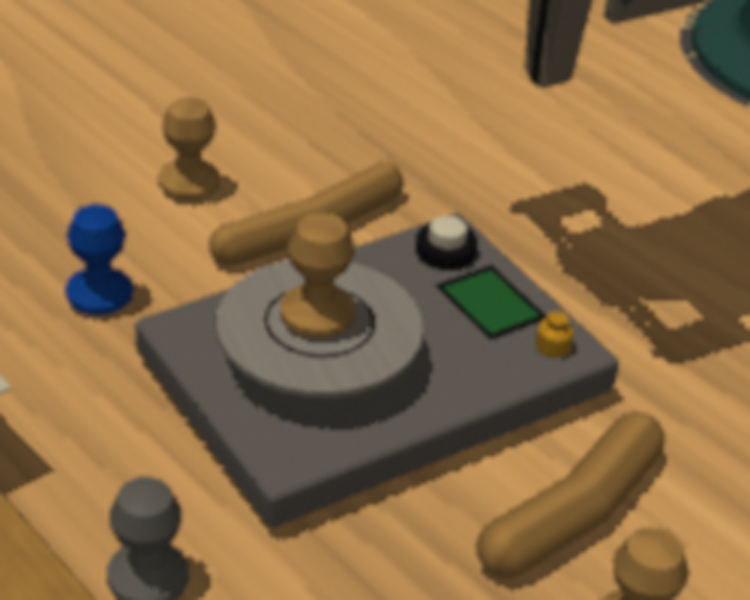

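The key bottomed at a hard stop: 19 N with no further travel. It's back up at (447,235) in the crop. The toy stands in the ring at (320,265), the bystanders haven't moved, and the arm is clear.

```bash
python3 -c "
from rig import robot
print(robot.close_job())"
```

```text
the job is handed in; nothing more can be done
None
```

I pushed the toy about 28 mm with the closed fingertips, low on its foot, until it stood inside the ring. I then backed off, pressed the key to its stop, let it go and handed the job in at about 7.4 s.

- **Toy:** it stands upright, about 2 mm (top view) to 2.6 mm (scene view) from the pan's centre. It did not move while the key was pressed. The two cameras disagree by about 2 mm on the pan's centre, which is within the 8 mm allowed.
- **Key:** the tool stopped moving at 64 mm height while the force rose from 10.7 to 19.3 N, so the key was at its stop. Its top measured 55.2 mm afterwards against 55.4 mm before, so it came back up.
- **Bystanders:** those in the last picture look unmoved. I did not measure their positions, and the tape was outside that crop.
- **Failed check:** one top-camera measurement failed during the approach because the gripper hid the toy. I used the scene camera until the toy was clear.

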